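Set the sprung jaw of the box jig to its middle notch

ROBOT

A 6-joint arm with a two-finger parallel gripper is mounted at the origin on a cart in front of the work surface, level with it; the furniture and walls round the work are solid. World frame = base frame: x ahead of the robot, y to its left, z up, the work surface at z = 0. Lengths are in m, angles in rad, forces in N, time in s.
With the tool pointing down it reaches from about 0.375 to 0.9 m from the base axis. Payload 3.1 kg.
Tool frame: the origin (TCP) lies at the centre of the arm's flange, where the gripper is bolted on; the fingertips stand 182 mm ahead of it and the grasp point (between the pads) lies 164 mm ahead of it (r.hold_point_z is the distance from the TCP to the grasp point, in m); z points along the fingers, y is the line along which they close (so a half turn about z gives the same grasp; the last joint's range is limited). The gripper opens to 87 mm and grips with 3 to 60 N. Pads are 19 mm wide; open, the fingers measure 117 mm over their backs; the gripper's body (75 mm by 190 mm) begins 51 mm behind the grasp point.
Start: joints at [-1.306, 0.527, 1.433, -0, 1.181, -0.178], TCP at [0.268, -0.564, 0.405] pointing down, gripper open.
Joint ranges: [-3.08, 3.08], [-0.75, 2.2], [0.22, 2.44], [-1.43, 4.57], [0, 2.65], [-2.85, 2.85]. Speed limits (rad/s): [2.79, 2.79, 3.14, 3.14, 3.14, 3.14].

INTERFACE

Orientations are given as a unit quaternion [x, y, z, w].
In Python, from station import r gives the robot as it stands.
- The arm moves only by the tool play_rows, never from a script. Its argument "motion" is a list of rows, each a list of 7 numbers: the opening, from -1 (shut) to 1 (fully open), then the shift along the world's x, y, z in units of 40 mm (1.0 is 40 mm), then the turn, a rotation vector about the world's x, y, z in rad. A call has 1 to 12 rows; each row shifts and turns the commanded pose from where the row before left it; what a row does not reach is not made up. A row lasts 1/12 s, in which the tool goes at most 41.7 mm and 7.16 degrees, less where a joint would pass 70% of its speed; a pose out of reach is approached as far as the arm can. A call is refused whole if a number of a shift passes 1 or a number of a turn 0.125, either way. A call with a gripper value outside its range is refused whole. The fingers move at their own pace and stop on an object; "force" is the grip in N (left out, the last holds). Time passes only in rows, so rows that do not move let the fingers close. It gives the time, the measured TCP pose, the force, the opening and the grip force at its end, in the units of the state.
- r.observe(): the state, without advancing time (a new reading comes with each control period).
- r.read_camera(name): name is "scene" or "top" or "wrist"; returns the picture (420x560x3 uint8, red, green, blue); there is no depth.
- r.get_calibration(name): a dict with "fx", "fy", "cx", "cy" (pixels), "dist" ([k1, k2, p1, p2, k3] as OpenCV has them; the pictures are not rectified), "view" (4x4, takes a point from world to camera coordinates); the wrist camera has in their place "mount" (4x4, takes a point from camera to tool coordinates, whose origin is the TCP and whose axes are the flange's). Camera axes: x right, y up, looking along -z (the intrinsics and any distortion apply to the point x, -y, -z); pixel columns grow to the right and rows downward; lengths in m; the calibration is good to about 2 mm. A picture is of the moment at which its call begins: read the wrist's pose just before it. get_calibration takes no time and is no camera call.
- r.close_job(): hands the job in; it is judged then, once.
The state is a dict: "t": time; "joints": joint angles; "qvel": joint speeds; "joint_efforts": joint torques, N m; "ee_pos": TCP position; "orientation": TCP orientation; "ft_force": force on the tool from outside, world axes, zero at the start; "torque": the same for the moment, N m; "gripper_width": finger opening in m; "gripper_force": force on a finger pad.
Only numpy, scipy, OpenCV 4.12 (cv2) and the standard library are available. Lean on these libraries where they do the work, as an engineer would, in place of code of your own. Each camera call takes 0.05 s, during which the arm holds its last target. There are 200 camera calls.

TASK

Get the box squaring jig ready for medium boxes: with a fingertip tip its parked steel pawl over so that it drops onto the rack, then push the sprung jaw away from the low fence until the pawl has clicked over the first tooth but not over the second, and let the jaw go so that it springs back and latches in the middle notch. Only push, with the fingers: do not pinch the pawl or the jaw, and leave the loose gift box, tape roll, glue stick and marker where they lie. Finish with the hand clear.

Things in the scene. Friction and masses are not known exactly. Their poses are not given: they have to be found in the camera images.
- jig: Box squaring jig, fixed to the table: base plate 330 x 130 x 10 mm. Origin on the table under the rack's centre line; x = the way the jaw is pushed open (away from the robot, within 20 degrees), y left, z up. Plate from x = -150 to 180 mm; low fence at x = -142 to -132, top z = 28; cheeks beside the pawl at x = 28 to 58, y = +-19 to 25, top z = 80; spring tubes at y = +-45, top z = 30.
- slide (a joint): Travel (m) of the sprung jaw and its toothed rack along jig +x: 0 closed, 0.084 end stop. Spring 3 N closed, 7 N at the end; with the pawl parked it returns to 0. Pawl down: it clicks over the first tooth at about 0.041 and, let go, latches at 0.038 (middle notch). Beyond about 0.075 it clicks over the second tooth and latches at 0.072 (last notch, wrong).
- jaw_front (a point): Middle of the jaw's upright front face, which looks to the jig's -x, 55 mm above the table; moves with the jaw. Jaw closed: at jig x = -80 mm. The face is a grey plastic plate 104 mm wide (y) and 8 mm thick, from z = 14 to 74 mm. The fence is 52 mm in front of it when closed. An aluminium backing 10 mm thick, up to z = 72 mm, is behind it; touching plate and backing at once counts as pinching.
- pawl (a joint): Angle (rad) of the steel pawl about its pivot, an axle along jig y at jig x = 46, z = 60 mm. 0 = parked, leaning 20 degrees back toward the jaw; 0.35 = upright; beyond that it falls over to +x by its own weight (well under 1 N to push) and lies on the rack, which runs from the jaw under it, at about 2.56 (0.2 less while it rides over a tooth).
- pawl_tip (a point): Centre of the rounded free end (radius 4 mm) of the pawl, 50 mm from the pivot. Parked it is at jig x = 29 mm, z = 107 mm: the pawl's top is the highest part of the jig, 111 mm above the table. The pawl is a bar 20 mm wide (y) and 8 mm thick; touching its front and rear (or both sides) at once counts as pinching.
- gift_box: Loose white gift box, 86 x 165 x 50 mm, lying to the left of the jig. Bystander. Origin under its middle.
- tape_roll: Loose roll of clear tape lying flat, 96 mm across, 45 mm high, left of the near end of the jig. Bystander. Origin under its middle.
- glue: Loose white glue stick with orange cap, 88 mm long, 25 mm thick, lying right of the near end of the jig. Bystander. Origin under its middle.
- marker: Loose white and black marker pen, 135 mm long, 16 mm thick, lying right of the jig. Bystander. Origin under its middle.

How it is judged:
On the way, in this order (a step that is already met when the one before it is completed fails the run):
1. the pawl has been tipped over and lies down on the rack, the jaw still closed (value of joint pawl above 2.3 rad and value of joint slide below 0.03 m), for 0.2 s.
2. the jaw is pushed open past the first tooth (value of joint slide above 0.0395 m and value of joint pawl above 2.2 rad), for 0.05 s.
At the end, for the whole second after the job is handed in: The jaw rests latched in the middle notch (travel 34 to 42 mm, nothing moving) with the pawl down on the rack in front of the first tooth (angle above 2.45) (value of joint slide between 0.034 and 0.042 m and value of joint pawl above 2.45 rad and velocity of joint slide between -0.005 and 0.005 m/s and velocity of joint pawl between -0.1 and 0.1 rad/s); the robot touches nothing.
It fails at once if the pawl is pinched (fingers on both its halves at once) (contact force between the fingers and pawl_c2 above 0.3 N and contact force between the fingers and pawl_c3 above 0.3 N).
It fails at once if the jaw is pinched (fingers on its plate and its backing at once) (contact force between the fingers and slide_c5 above 0.3 N and contact force between the fingers and slide_c6 above 0.3 N).
It fails at once if the gift box, tape roll, glue stick or marker is lifted or moved by more than 20 mm (distance of any of gift_box, tape_roll, glue, marker from where it was at the start of the episode above 0.02 m).
It also fails if it takes over 45 s, if anything falls off the work surface, if the arm or the gripper's body presses on something with over 40 N, if the wrist force passes 120 N, or if a joint passes its speed limit or range.

## Working session

There is one attempt and no reset: what is moved stays moved. The work goes in short steps, Python scripts to look and compute and a tool call to move; the robot and the scene stay as the last step left them, time stands still between calls to the robot, and variables do not carry over. Pictures are saved under pics/ and viewed, at most 10 in all, crops included, and the job is handed in when it is done.

Besides the shell and the picture viewer there is one more tool, called after ">>>" as name([rows], argument=value, ...), one row to a line, values as JSON. play_rows: Moves the arm, as the interface text tells. Its arguments: {"type":"object","properties":{"motion":{"type":"array"},"force":{"type":"number"}},"required":["motion"]}

```bash
mkdir -p pics
python3 - <<'E'
from station import r
import cv2,numpy as np
o=r.observe();print(o['t'],o['ee_pos'],o['orientation'],o['gripper_width'])
for n in ['top','scene']:
    im=r.read_camera(n);cv2.imwrite(f'pics/{n}0.png',im[:,:,::-1])
    c=r.get_calibration(n);print(n,{k:np.round(v,4).tolist() for k,v in c.items()})
print(r.get_calibration('wrist'))
E
```

```text
0.0 [ 0.2683047  -0.5641127   0.40377331] [ 9.75475947e-01  2.20103477e-01 -7.43166595e-05 -1.06316526e-03] 0.08699027928666916
top {'fx': 530.0182, 'fy': 530.0182, 'cx': 272.7268, 'cy': 211.9725, 'dist': [-0.1895, 0.0, 0.0, 0.0, 0.0], 'view': [[0.0387, -0.9992, -0.0046, 0.19], [0.9768, 0.0368, 0.2108, -0.587], [-0.2105, -0.0127, 0.9775, -1.0145], [0.0, 0.0, 0.0, 1.0]]}
scene {'fx': 463.1156, 'fy': 463.1156, 'cx': 287.2383, 'cy': 211.6598, 'dist': [0.0039, 0.0, 0.0, 0.0, 0.0], 'view': [[-0.8575, -0.5145, 0.0046, 0.5946], [0.2515, -0.4114, 0.8761, -0.1359], [-0.4488, 0.7524, 0.4822, -0.8831], [0.0, 0.0, 0.0, 1.0]]}
{'fx': 327.6345014985797, 'fy': 327.6345014985797, 'cx': 280.08158049670465, 'cy': 212.8403432143016, 'dist': array([0.01755148, 0.        , 0.        , 0.        , 0.        ]), 'mount': array([[-4.03339159e-04,  9.57078793e-01,  2.89827572e-01,
         7.96272073e-02],
       [ 9.99999533e-01,  1.31543859e-04,  9.57262729e-04,
         6.46513842e-04],
       [ 8.78050820e-04,  2.89827823e-01, -9.57078399e-01,
         2.05140096e-02],
       [ 0.00000000e+00,  0.00000000e+00,  0.00000000e+00,
         1.00000000e+00]])}
```

View pics/top0.png

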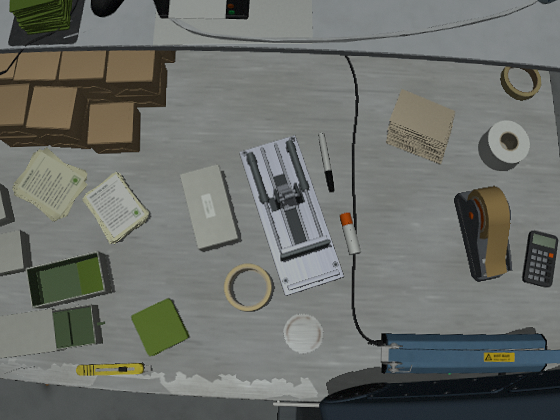

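View pics/scene0.png

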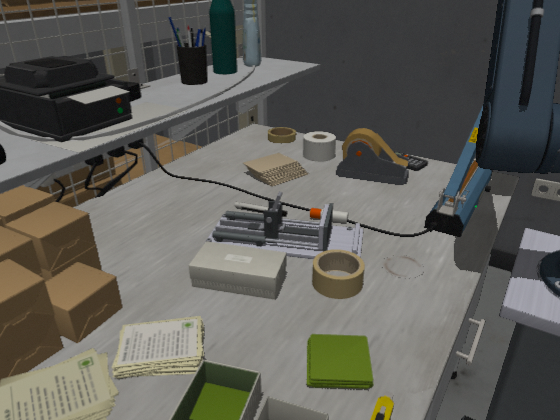

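The top view shows the jig with plate corners at about (240,151), (297,136), (343,276) and (286,294). The jaw is near (305,249) and the pawl near (285,185). The box, tape, glue and marker lie around it.

```bash
cat > h.py <<'E'
import numpy as np,cv2
from station import r
def ray(n,uv):
    c=r.get_calibration(n);K=np.array([[c['fx'],0,c['cx']],[0,c['fy'],c['cy']],[0,0,1]])
    p=cv2.undistortPoints(np.float64(uv).reshape(-1,1,2),K,c['dist']).reshape(-1,2)
    V=np.array(c['view']);R,t=V[:3,:3],V[:3,3]
    d=np.c_[p[:,0],-p[:,1],-np.ones(len(p))]@R
    return -R.T@t,d
def onz(n,uv,z):
    o,d=ray(n,uv);return o+d*((z-o[2])/d[:,2])[:,None]
def proj(n,P):
    c=r.get_calibration(n);K=np.array([[c['fx'],0,c['cx']],[0,c['fy'],c['cy']],[0,0,1]])
    V=np.array(c['view']);q=np.asarray(P)@V[:3,:3].T+V[:3,3]
    q=q*[1,-1,-1];return cv2.projectPoints(q.reshape(-1,1,3),np.zeros(3),np.zeros(3),K,c['dist'])[0].reshape(-1,2)
E
python3 - <<'E'
from h import *
im=cv2.imread('pics/top0.png')
print(im[285,300],im[150,250],im[270,300],im[220,230],im[200,205])
f=im.astype(int); m=((f.min(2)>150)&(f[:,:,0]-f[:,:,2]>8)).astype(np.uint8)*255
m[:, :225]=0;m[:,350:]=0;m[:125]=0;m[300:]=0
m=cv2.morphologyEx(m,cv2.MORPH_OPEN,np.ones((2,2)))
ys,xs=np.nonzero(m);P=onz('top',np.c_[xs,ys],0.01)[:,:2]
rc=cv2.minAreaRect(P.astype(np.float32)*1000);print(rc,len(P))
bx=cv2.boxPoints(rc)/1000
g=im.copy();q=proj('top',np.c_[bx,np.full(4,.01)])
cv2.polylines(g,[np.int32(q.round())],True,(0,0,255))
a=cv2.resize(g[120:305,160:370],None,fx=3,fy=3,interpolation=cv2.INTER_CUBIC)
s=cv2.imread('pics/scene0.png');b=cv2.resize(s[180:310,180:380],None,fx=4,fy=4,interpolation=cv2.INTER_CUBIC)
cv2.imwrite('pics/a.png',a);cv2.imwrite('pics/b.png',b)
E
```

```text
[182 176 171] [166 156 151] [176 167 162] [139 147 143] [160 166 161]
((589.0835571289062, 173.68460083007812), (325.5009765625, 126.72640228271484), 19.984939575195312) 3520
```

View pics/a.png

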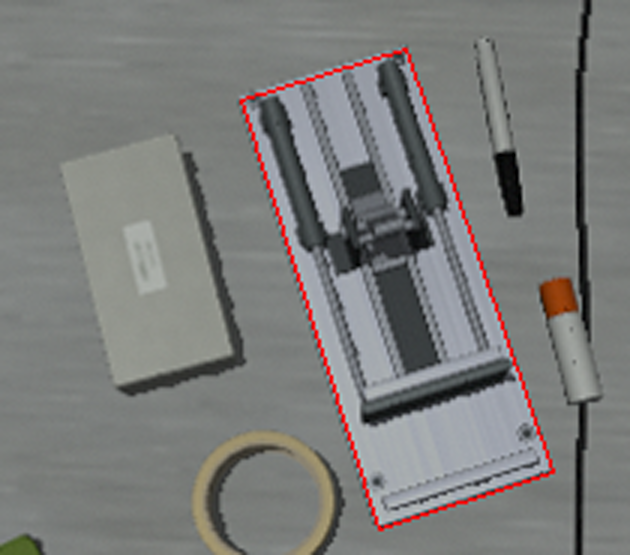

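View pics/b.png

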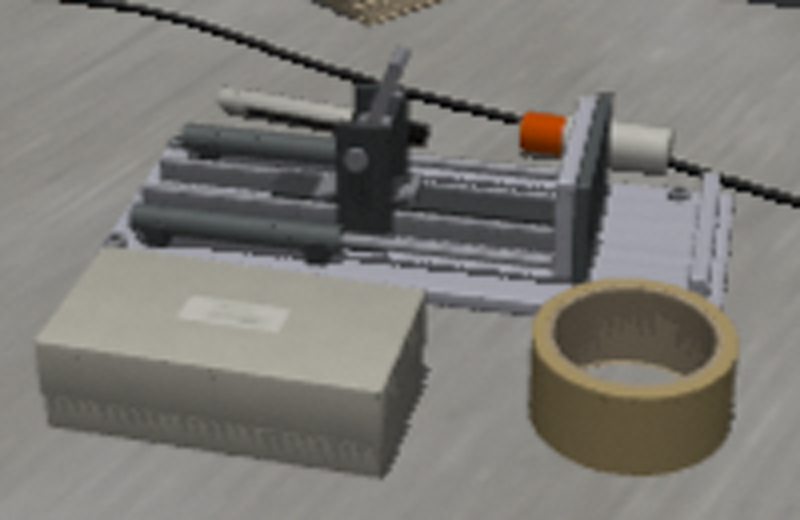

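The plate outline fits well: 325 x 127 mm measured, yaw 20°. Next I check the pawl tip and the jaw against the pictures and compute the waypoints.

```bash
cat >> h.py <<'E'
Y=np.radians(19.985);ex=np.array([np.cos(Y),np.sin(Y),0]);ey=np.array([-np.sin(Y),np.cos(Y),0])
O=np.array([.58908,.17368,0])-.015*ex
def W(x,y,z):return O+x/1e3*ex+y/1e3*ey+[0,0,z/1e3]
E
python3 - <<'E'
from h import *
g={}
for n in ['top','scene']:
    im=cv2.imread(f'pics/{n}0.png')
    pts=[W(29,-10,107),W(29,10,107),W(-80,52,74),W(-80,-52,74),W(28,25,80),W(58,25,80),W(28,-25,80),W(58,-25,80),W(-142,65,28)]
    q=proj(n,pts);print(n,q.round(1).tolist())
    x0,y0,x1,y1=(230,130,350,300) if n=='top' else (225,180,375,260)
    k=4 if n=='scene' else 3
    c=cv2.resize(im[y0:y1,x0:x1],None,fx=k,fy=k,interpolation=cv2.INTER_CUBIC)
    for i,p in enumerate(q):cv2.circle(c,tuple(np.int32((p+.5-[x0,y0])*k)),3,[(0,0,255),(0,255,0),(255,0,0)][min(i//2,2)],-1)
    cv2.imwrite(f'pics/c_{n}.png',c);g[n]=c
h=max(v.shape[0] for v in g.values())
o=np.vstack([cv2.copyMakeBorder(v,0,0,0,600-v.shape[1]+0,cv2.BORDER_CONSTANT) if v.shape[1]<600 else v for v in g.values()])
o=cv2.hconcat([cv2.copyMakeBorder(g['top'],0,h-g['top'].shape[0],0,0,0),cv2.copyMakeBorder(cv2.resize(g['scene'],(430,230)),0,h-230,0,0,0)])
cv2.imwrite('pics/c.png',o);print(o.shape)
ee=r.observe()['ee_pos']
for p in [(-20,0,182+150),(-20,0,182+90),(35,0,272),(-110,0,227),(-32,0,227)]:print(p,W(*p).round(4),((W(*p)-ee)/.04).round(2))
E
```

```text
top [[295.1, 195.0], [285.4, 198.0], [282.0, 259.3], [331.7, 243.3], [278.2, 203.9], [273.7, 190.1], [301.9, 196.5], [297.2, 182.8], [285.0, 292.7]]
scene [[281.9, 192.4], [280.0, 196.6], [329.4, 225.8], [334.7, 202.0], [279.0, 211.5], [264.9, 210.1], [283.7, 200.6], [270.2, 199.3], [358.6, 252.1]]
(510, 790, 3)
(-20, 0, 332) [0.5562 0.1617 0.332 ] [ 7.2  18.15 -1.8 ]
(-20, 0, 272) [0.5562 0.1617 0.272 ] [ 7.2  18.15 -3.3 ]
(35, 0, 272) [0.6079 0.1805 0.272 ] [ 8.49 18.62 -3.3 ]
(-110, 0, 227) [0.4716 0.131  0.227 ] [ 5.08 17.38 -4.42]
(-32, 0, 227) [0.5449 0.1576 0.227 ] [ 6.92 18.04 -4.42]
```

View pics/c.png

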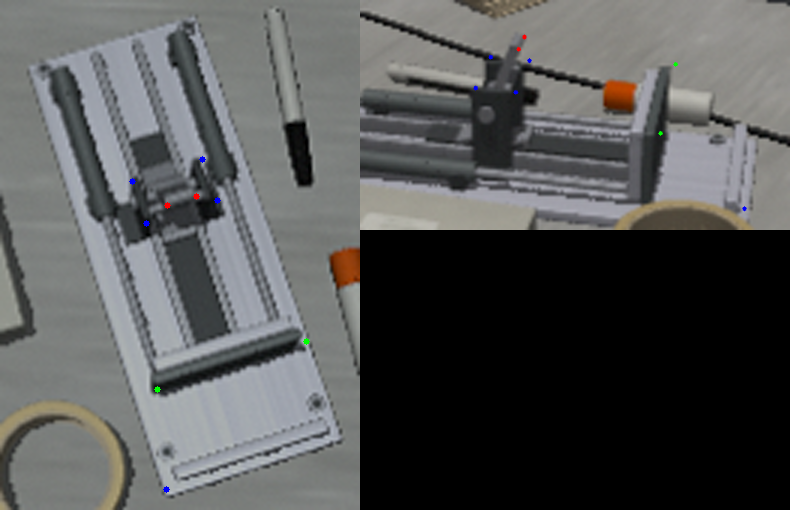

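The projected pawl tip, cheeks and jaw edge land on their parts in both views, within about 2 mm. Moving over the jig with the fingers shut.

>>> play_rows([
  [-1,0.3,0.75,0.05,0,0,-0.008],
  [-1,0.3,0.75,0.05,0,0,-0.008],
  [-1,0.3,0.75,0,0,0,-0.008],
  [-1,0.3,0.75,0,0,0,-0.008],
  [-1,0.3,0.75,0,0,0,-0.008],
  [-1,0.3,0.75,0,0,0,-0.008],
  [-1,0.3,0.75,0,0,0,-0.008],
  [-1,0.3,0.75,0,0,0,-0.008],
  [-1,0.3,0.75,0,0,0,-0.008],
  [-1,0.3,0.75,0,0,0,-0.008],
  [-1,0.3,0.75,0,0,0,-0.008],
  [-1,0.3,0.75,0,0,0,-0.008],
])

```text
t: 1.1
ee_pos: [0.4125, -0.2028, 0.4086]
orientation: [0.985, 0.173, -0.0, -0.0]
ft_force: [0.7, -0.3, 0.2]
gripper_width: 0.0151
gripper_force: 0.0
```

>>> play_rows([
  [-1,0.3,0.75,0,0,0,0],
  [-1,0.3,0.75,0,0,0,0],
  [-1,0.3,0.75,0,0,0,0],
  [-1,0.3,0.75,0,0,0,0],
  [-1,0.3,0.75,0,0,0,0],
  [-1,0.3,0.75,0,0,0,0],
  [-1,0.3,0.75,0,0,0,0],
  [-1,0.3,0.75,0,0,0,0],
  [-1,0.3,0.75,0,0,0,0],
  [-1,0.3,0.75,0,0,0,0],
  [-1,0.3,0.75,0,0,0,0],
  [-1,0,0,0,0,0,0],
])

```text
t: 2.1
ee_pos: [0.5457, 0.1299, 0.4086]
orientation: [0.985, 0.175, 0.001, -0.001]
ft_force: [0.6, 0.5, -0.8]
gripper_width: -0.0001
gripper_force: 0.0
```

```bash
cat >> h.py <<'E'
def st():
    o=r.observe();e=o['ee_pos'];d=e-O;q=o['orientation']
    from scipy.spatial.transform import Rotation as R
    M=R.from_quat(q).as_matrix()
    print('t',o['t'],'jig mm',(np.array([d@ex,d@ey,d[2]])*1e3).round(1),'world',e.round(4),'f',np.round(o['ft_force'],1),'w',round(o['gripper_width'],4),'yaw x',np.degrees(np.arctan2(M[1,0],M[0,0])).round(1),'zaxis',M[:,2].round(3))
    return e
def need(x,y,z):
    print((x,y,z),((W(x,y,z)-r.observe()['ee_pos'])/.04).round(2))
E
python3 -c "
from h import *
st();need(-20,0,272)"
```

```text
t 2.1 jig mm [-40.7 -26.3 408.6] world [0.5457 0.1299 0.4086] f [ 0.6  0.5 -0.8] w -0.0001 yaw x 20.2 zaxis [ 0.002  0.003 -1.   ]
(-20, 0, 272) [ 0.26  0.79 -3.41]
```

>>> play_rows([
  [-1,0.13,0.4,0,0,0,0],
  [-1,0.13,0.4,0,0,0,0],
  [-1,0,0,-0.6,0,0,0],
  [-1,0,0,-0.6,0,0,0],
  [-1,0,0,-0.6,0,0,0],
  [-1,0,0,-0.6,0,0,0],
  [-1,0,0,-0.5,0,0,0],
  [-1,0,0,-0.5,0,0,0],
  [-1,0,0,0,0,0,0],
  [-1,0,0,0,0,0,0],
])

```text
t: 2.93
ee_pos: [0.5543, 0.1571, 0.2717]
orientation: [0.985, 0.173, -0.002, -0.0]
ft_force: [0.3, 0.8, 0.6]
gripper_width: 0.0007
gripper_force: 0.0
```

```bash
python3 -c "
from h import *
st();need(-20,0,272);need(38,0,272)"
```

```text
t 2.9333 jig mm [-23.4  -3.7 271.7] world [0.5543 0.1571 0.2717] f [0.3 0.8 0.6] w 0.0007 yaw x 19.9 zaxis [-0.004 -0.    -1.   ]
(-20, 0, 272) [0.05 0.11 0.01]
(38, 0, 272) [1.41 0.61 0.01]
```

>>> play_rows([
  [-1,0.17,0.11,0,0,0,0],
  [-1,0.17,0.1,0,0,0,0],
  [-1,0.17,0.06,0,0,0,0],
  [-1,0.14,0.05,0,0,0,0],
  [-1,0.14,0.05,0,0,0,0],
  [-1,0.14,0.05,0,0,0,0],
  [-1,0.14,0.05,0,0,0,0],
  [-1,0.14,0.05,0,0,0,0],
  [-1,0.14,0.05,0,0,0,0],
  [-1,0.14,0.05,0,0,0,0],
  [-1,0,0,0,0,0,0],
  [-1,0,0,0,0,0,0],
])

```text
t: 3.93
ee_pos: [0.6146, 0.1825, 0.2726]
orientation: [0.985, 0.173, -0.0, 0.0]
ft_force: [-0.5, 0.5, 0.0]
gripper_width: 0.0005
gripper_force: 0.0
```

>>> play_rows([
  [-1,0,0,0,0,0,0],
  [-1,-0.3,-0.11,0.1,0,0,0],
  [-1,-0.4,-0.15,0.1,0,0,0],
  [-1,-0.5,-0.18,0.3,0,0,0],
  [-1,-0.6,-0.22,0.3,0,0,0],
  [-1,-0.6,-0.22,0,0,0,0],
  [-1,-0.6,-0.22,0,0,0,0],
  [-1,-0.5,-0.18,0,0,0,0],
  [-1,0,0,0,0,0,0],
  [-1,0,0,0,0,0,0],
])

```text
t: 4.77
ee_pos: [0.4735, 0.131, 0.3051]
orientation: [0.985, 0.173, -0.0, -0.0]
ft_force: [-0.1, 0.5, 0.2]
gripper_width: 0.0005
gripper_force: 0.0
```

```bash
python3 -c "
from h import *
st();need(-112,0,227)
a=[cv2.resize(r.read_camera('top')[130:300,230:350],None,fx=3,fy=3),cv2.resize(r.read_camera('scene')[170:290,220:380],None,fx=2.5,fy=2.5)]
a[1]=cv2.copyMakeBorder(a[1],0,510-a[1].shape[0],0,0,0)
cv2.imwrite('pics/d.png',cv2.hconcat(a)[:,:,::-1])"
```

```text
t 4.7667 jig mm [-108.2   -0.6  305.1] world [0.4735 0.131  0.3051] f [-0.1  0.5  0.2] w 0.0005 yaw x 19.9 zaxis [-0.  0. -1.]
(-112, 0, 227) [-0.09 -0.02 -1.95]
```

View pics/d.png

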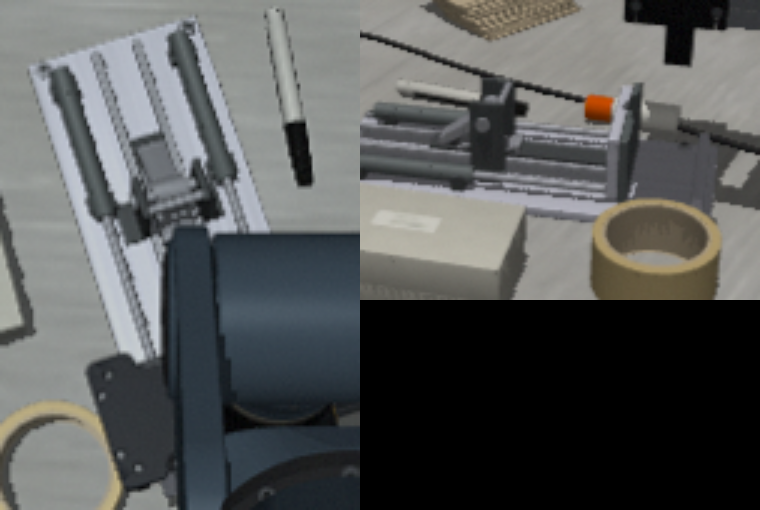

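The pawl now lies on the rack, at (460,130) in the right half, and the jaw is still closed. The fingers are in front of the jaw, so I lower them.

>>> play_rows([
  [-1,-0.09,-0.02,-0.3,0,0,0],
  [-1,0,0,-0.4,0,0,0],
  [-1,0,0,-0.4,0,0,0],
  [-1,0,0,-0.4,0,0,0],
  [-1,0,0,-0.35,0,0,0],
  [-1,0,0,-0.1,0,0,0],
  [-1,0,0,0,0,0,0],
  [-1,0,0,0,0,0,0],
])

```text
t: 5.53
ee_pos: [0.4716, 0.1305, 0.2268]
orientation: [0.985, 0.173, 0.0, 0.0]
ft_force: [0.4, 0.0, -0.7]
gripper_width: 0.0002
gripper_force: 0.0
```

>>> play_rows([
  [-1,0.14,0.05,0,0,0,0],
  [-1,0.14,0.05,0,0,0,0],
  [-1,0.14,0.05,0,0,0,0],
  [-1,0.14,0.05,0,0,0,0],
  [-1,0.14,0.05,0,0,0,0],
  [-1,0.14,0.05,0,0,0,0],
  [-1,0.14,0.05,0,0,0,0],
  [-1,0.14,0.05,0,0,0,0],
  [-1,0,0,0,0,0,0],
  [-1,0,0,0,0,0,0],
])

```text
t: 6.37
ee_pos: [0.5153, 0.1465, 0.2266]
orientation: [0.985, 0.173, -0.001, -0.0]
ft_force: [-3.3, -1.6, 1.9]
gripper_width: 0.0006
gripper_force: 2.0
```

```bash
python3 -c "
from h import *
st();need(-34,0,227)"
```

```text
t 6.3667 jig mm [-63.7  -0.3 226.6] world [0.5153 0.1465 0.2266] f [-3.3 -1.6  1.9] w 0.0006 yaw x 19.9 zaxis [-0.002 -0.    -1.   ]
(-34, 0, 227) [0.69 0.26 0.01]
```

In contact at about 4 N, with the jaw at roughly 26 mm. Pushing on to about 56 mm, then backing off.

>>> play_rows([
  [-1,0.12,0.044,0,0,0,0],
  [-1,0.12,0.044,0,0,0,0],
  [-1,0.12,0.044,0,0,0,0],
  [-1,0.12,0.044,0,0,0,0],
  [-1,0.12,0.044,0,0,0,0],
  [-1,0.1,0.04,0,0,0,0],
  [-1,0,0,0,0,0,0],
  [-1,0,0,0,0,0,0],
])

```text
t: 7.03
ee_pos: [0.5427, 0.1566, 0.2264]
orientation: [0.985, 0.173, -0.001, 0.0]
ft_force: [-4.6, -3.5, 2.2]
gripper_width: 0.0001
gripper_force: 2.6
```

```bash
python3 -c "
from h import *
st()
a=cv2.resize(r.read_camera('scene')[170:290,220:380],None,fx=4,fy=4)
cv2.imwrite('pics/e.png',a[:,:,::-1])"
```

```text
t 7.0333 jig mm [-3.440e+01 -2.000e-01  2.264e+02] world [0.5427 0.1566 0.2264] f [-4.6 -3.5  2.2] w 0.0001 yaw x 19.9 zaxis [-0.003 -0.001 -1.   ]
```

View pics/e.png

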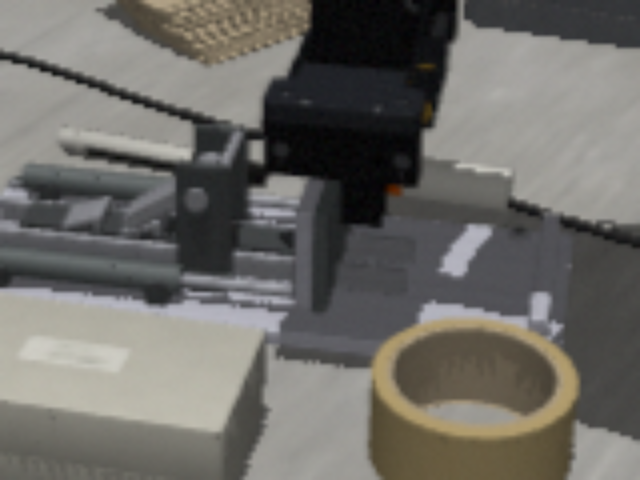

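The jaw sits well open, with its edge at (320,180) in the crop, and the pawl is riding down behind the first tooth. Releasing.

>>> play_rows([
  [-1,-0.1,-0.036,0,0,0,0],
  [-1,-0.1,-0.036,0,0,0,0],
  [-1,-0.1,-0.036,0,0,0,0],
  [-1,-0.1,-0.036,0,0,0,0],
  [-1,-0.1,-0.036,0,0,0,0],
  [-1,-0.15,-0.055,0,0,0,0],
  [-1,-0.2,-0.073,0,0,0,0],
  [-1,-0.3,-0.11,0,0,0,0],
  [-1,-0.3,-0.11,0,0,0,0],
  [-1,0,0,0,0,0,0],
  [-1,0,0,0,0,0,0],
])

```text
t: 8.0
ee_pos: [0.4854, 0.1355, 0.227]
orientation: [0.985, 0.173, 0.0, -0.0]
ft_force: [0.8, -0.1, 0.0]
gripper_width: 0.0003
gripper_force: 0.0
```

>>> play_rows([
  [-1,0,0,0.4,0,0,0],
  [-1,0,0,0.7,0,0,0],
  [-1,0,0,0.8,0,0,0],
  [-1,0,0,0.8,0,0,0],
  [-1,-0.1,-0.3,0.5,0,0,0],
  [-1,-0.1,-0.6,0,0,0,0],
  [-1,-0.2,-0.7,0,0,0,0],
  [-1,-0.2,-0.7,0,0,0,0],
  [-1,-0.2,-0.7,0,0,0,0],
  [-1,-0.2,-0.5,0,0,0,0],
  [-1,0,0,0,0,0,0],
  [-1,0,0,0,0,0,0],
])

```text
t: 9.0
ee_pos: [0.4463, -0.0052, 0.3552]
orientation: [0.985, 0.172, 0.001, 0.0]
ft_force: [-0.3, 1.6, -0.5]
gripper_width: 0.0002
gripper_force: 0.0
```

```bash
python3 -c "
from h import *
st()
t=r.read_camera('top')[130:300,170:350];s=r.read_camera('scene')[170:290,220:380]
for x in (0,38,72):print(x,'top',(proj('top',[W(-80+x,52,74),W(-80+x,-52,74)])-[170,130]).round(1).tolist(),'scene',(proj('scene',[W(-80+x,52,74),W(-80+x,-52,74)])-[220,170]).round(1).tolist())
a=[cv2.resize(t,None,fx=2,fy=2),cv2.resize(s,None,fx=2.5,fy=2.5)]
a[1]=cv2.copyMakeBorder(a[1],0,340-300,0,0,0)
c=cv2.hconcat(a)
for x in (38,):
  for p in proj('top',[W(-80+x,52,74),W(-80+x,-52,74)])-[170,130]:cv2.circle(c,tuple(np.int32((p+.5)*2)),2,(255,0,0),-1)
  for p in proj('scene',[W(-80+x,52,74),W(-80+x,-52,74)])-[220,170]:cv2.circle(c,tuple(np.int32((p+.5)*2.5+[360,0])),2,(255,0,0),-1)
cv2.imwrite('pics/f.png',c[:,:,::-1])"
```

```text
t 9.0 jig mm [-180.4 -119.3  355.2] world [ 0.4463 -0.0052  0.3552] f [-0.3  1.6 -0.5] w 0.0002 yaw x 19.8 zaxis [ 0.002 -0.    -1.   ]
0 top [[112.0, 129.3], [161.7, 113.3]] scene [[109.4, 55.8], [114.7, 32.0]]
38 top [[106.1, 111.2], [155.5, 95.5]] scene [[90.5, 53.9], [97.4, 30.4]]
72 top [[100.9, 95.3], [150.0, 79.7]] scene [[73.7, 52.2], [82.1, 29.0]]
```

View pics/f.png

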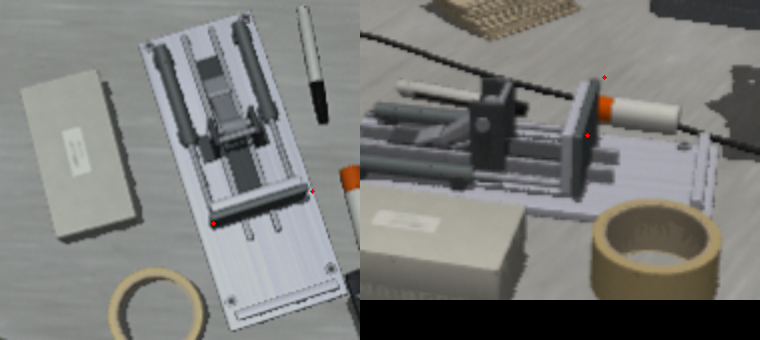

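The jaw edge matches the marks predicted for 38 mm travel, (213,223) and (312,191). The pawl is down, the bystanders haven't moved and the hand is clear.

```bash
python3 -c "
from station import r
print(r.close_job())"
```

```text
the job is handed in; nothing more can be done
None
```

The job is handed in: the pawl is tipped onto the rack, the camera check shows the jaw latched in the middle notch at about 38 mm, and the hand is clear with the loose items where they lay (the hand-in returned no verdict).

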